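Unscrew a tight jar lid, one-handed, in a jar holder

TASK

Please open the square amber glass jar: its metal screw lid is on tight. Stand the closed jar fully down in the square well of the wooden jar holder so that it cannot turn, unscrew the lid counter-clockwise until the thread lets go, then lift it straight off. Finish while holding the lid level just above the open mouth, a finger's width or two clear of it, with the jar still fully down in the well; do not tip the jar over or push the orange bowl, the teaspoon, the mug or the yoghurt pot about.

Things in the scene. Friction and masses are not known exactly. Their poses are not given: they have to be found in the camera images.
- jar: Square jar of amber glass, loose, 0.35 to 0.5 kg: body 60 x 60 mm, flat sides along its own x and y, 71 mm high (lowest 4 mm stepped in to 54 mm), round shoulder up to 78 mm, round neck with its lip at 99 mm. Origin: centre of the underside, z up. Starts upright on the worktop with the lid on tight. Its four sides are equal: it fits the well in any of four quarter turns.
- lid: Round silver metal screw lid, 56 mm across, 25 mm high, 50 g, knurled skirt, flat top. Origin: centre of its open lower edge, z up to the closed top. On tight, its lower edge is 80 mm and its top 105 mm above the jar's underside. Tight enough to carry the jar by it. Unscrews counter-clockwise seen from above; pulled up before the thread lets go, it lifts the whole jar.
- lid_grip (a point): On the lid's axis, 18 mm above its lower edge (the square body's edges begin 9 mm below that edge: keep the tips above). Grip here from above, any yaw, 60 N or more: the start takes about 0.3 N m, as a rubber seal presses up. The lid climbs 4 mm by itself as it turns, comes free after about 65 degrees (one or more grips) and meets a stop at about 95 unless lifted: stop at about 80.
- holder: One-handed jar holder, fixed to the worktop: beech block 118 x 118 mm on rubber feet, its top 40 mm above the worktop, with a black rubber lining 80 mm square that stands 3 mm proud of it. In its middle is a square well parallel to the block's sides. Origin: centre of the underside, on the worktop; z up, x and y along the sides.
- well (a point): Centre of the well's open mouth, 43 mm above the worktop, z up, x and y parallel to its sides. The well is 63 x 63 mm (1.5 mm to spare each side of the jar), 35 mm deep, with a 6 mm 45 degree lead-in bevel round the mouth. A jar fully down in it has its underside 8 mm above the worktop.
- jar_mouth (a point): Centre of the jar's mouth, level with the glass lip, 99 mm above the jar's underside, 19 mm above the tight lid's lower edge; axes as the jar's. A thin rubber seal lies on the lip and stands 6 mm above it when the lid is off.
- bowl_orange: Orange bowl, 136 mm across, 61 mm high, loose; origin at the centre of its underside. Leave alone.
- teaspoon: Metal teaspoon, 138 mm long, lying on the worktop, loose; origin under its middle. Leave alone.
- mug: Blue-grey mug, 82 mm across with a handle, 91 mm high, loose; origin at the centre of its underside. Leave alone.
- yoghurt_pot: Yoghurt pot, 72 mm across, 71 mm high, loose; origin at the centre of its underside. Leave alone.
Mind the look-alikes: they are no part of the job. Leave any pink or purple look-alike of the jar alone.

How it is judged:
By the outcome, as a careful person would: the job done as asked, in the order asked, and still so for the second after the job is handed in, while the arm keeps its last pose, push and grip.
It also fails if it takes over 48 s, if anything falls off the work surface, if the arm or the gripper's body presses on something with over 40 N, if the wrist force passes 120 N, or if a joint passes its speed limit or range.

ROBOT

A 6-joint arm with a two-finger parallel gripper is mounted at the origin on the work surface; the furniture and walls round the work are solid. World frame = base frame: x ahead of the robot, y to its left, z up, the work surface at z = 0. Lengths are in mm, angles in degrees, forces in N, time in s.
With the tool pointing down it reaches from about 350 to 850 mm from the base axis. Payload 8.1 kg.
Tool frame: the origin (TCP) lies midway between the tips of the shut fingers; the grasp point (between the pads) lies 19 mm behind it (r.grasp_offset is the distance from the TCP to the grasp point, in mm); z points along the fingers, x is the direction in which the jaws open and shut, and the axes are right-handed (so a half turn about z gives the same grasp; the last joint's range is limited). The gripper opens to 85 mm and grips with 20 to 120 N. Pads are 22 mm wide; open, the fingers measure 114 mm over their backs; the gripper's body (76 mm by 85 mm) begins 54 mm behind the grasp point. The pads swing forward as they close: fully open they stand 13 mm farther back than shut.
Start: joints at [65.753, 7.471, 85.268, -0, 87.261, -4.893], TCP at [198.826, 566.104, 231.292] pointing down, gripper open.
Joint ranges: [-169.43, 169.43], [-51.17, 129.36], [1.28, 143.12], [-76.62, 256.62], [0, 156.53], [-152.29, 152.29]. Speed limits (degrees/s): [136.94, 136.94, 159.86, 180, 180, 180].

INTERFACE

Orientations are given as [roll, pitch, yaw] about the fixed x, y, z axes, in that order (R = Rz(yaw) Ry(pitch) Rx(roll)).
In Python, from bench import r, optics, hand_in gives the robot as it stands.
- The arm moves only by the shell command python3 -m pendant 'ROWS' [FORCE]. ROWS is JSON, a list of rows, each a list of 5 numbers: the opening, from 0 (shut) to 1 (fully open), then the shift along the tool's x, y, z in mm, then the turn about the tool's z in degrees. A call has 1 to 10 rows; each row shifts and turns the commanded pose from where the row before left it, along the tool's axes as they then stand; what a row does not reach is not made up. A row lasts 1/10 s, in which the tool goes at most 50 mm and 8.59 degrees, less where a joint would pass 70% of its speed; a pose out of reach is approached as far as the arm can. A call with a gripper value outside its range is refused whole. The fingers move at their own pace and stop on an object; FORCE is the grip in N (left out, the last holds). Time passes only in rows, so rows that do not move let the fingers close. It gives the time, the measured TCP pose, the force and the opening at its end, in the units of the state.
- r.sense(): the state, without advancing time (a new reading comes with each control period).
- optics.snapshot(name): name is "side" or "top"; returns (picture, depth): 400x640x3 uint8, blue, green, red; 400x640 float32, mm along the optical axis (not along the pixel's ray), 0 where there is no reading.
- optics.camera_params(name): a dict with "camera_matrix" (3x3 intrinsics, pixels), "eye" and "orientation" of the camera in the world. Camera axes: x right, y down, z forward; pixel columns grow to the right and rows downward; lengths in mm; the calibration is good to about 2 mm. A picture is of the moment at which its call begins. camera_params takes no time and is no camera call.
- hand_in(): hands the job in, once; it reports no verdict.
Trained networks look in the newest picture that a camera, given by its name, has taken for a name from the list of things; names that differ only in an ending like _2 or _b are one class to them, and where a whole thing is asked for, a point or a joint stands for the part that bears it (a point fixed in the world has none). Each returns a list of dicts, best first, with "score" (0 to 1); they miss things now and then, are a little off and sometimes report something else, mostly with a low value. They report only what shows in the picture. A call takes as long as a camera call. They do not tell look-alikes from the thing itself.
- optics.search_frame(camera, query): "at" ([x, y, z] in mm, in world coordinates, good to about 4 mm: the middle of the surface that is visible of it).
The state is a dict: "time": time; "joint_pos": joint angles; "qd": joint speeds; "joint_efforts": joint torques, N m; "tool_pos": TCP position; "tcp_rot": TCP orientation; "ft_force": force on the tool from outside, world axes, zero at the start; "wrist_torque": the same for the moment, N m; "finger_gap": finger opening in mm.
Only numpy, scipy, OpenCV 4.12 (cv2) and the standard library are available. Lean on these libraries where they do the work, as an engineer would, in place of code of your own. Each camera call takes 0.05 s, during which the arm holds its last target. There are 200 camera calls.

## Working session

There is one attempt and no reset: what is moved stays moved. The work goes in short steps, Python scripts to look and compute and a shell command to move; the robot and the scene stay as the last step left them, time stands still between calls to the robot, and variables do not carry over. Pictures are saved under pics/ and viewed, about 8 in all and at most 12, crops included, and the job is handed in when it is done.

```bash
ls; mkdir -p pics; cat > h.py <<'E'
import numpy as np, cv2
from bench import r, optics
from scipy.spatial.transform import Rotation as R
def snap(n):
    im,d=optics.snapshot(n); p=optics.camera_params(n)
    K=np.array(p["camera_matrix"]); o=np.array(p["orientation"]); 
    M=o if o.shape==(3,3) else R.from_euler('xyz',o,degrees=True).as_matrix()
    v,u=np.indices(d.shape)
    c=np.stack([(u-K[0,2])/K[0,0]*d,(v-K[1,2])/K[1,1]*d,d],-1)
    P=c@M.T+np.array(p["eye"]); P[d<=0]=np.nan
    return im,d,P
def proj(n,X):
    p=optics.camera_params(n);K=np.array(p["camera_matrix"]); o=np.array(p["orientation"])
    M=o if o.shape==(3,3) else R.from_euler('xyz',o,degrees=True).as_matrix()
    c=(np.atleast_2d(X)-np.array(p["eye"]))@M; q=c@K.T; return q[:,:2]/q[:,2:]
E
python3 - <<'E'
from h import *
for n in("top","side"):
    im,d,P=snap(n); cv2.imwrite(f"pics/{n}0.png",im); np.save(f"{n}0.npy",P)
    p=optics.camera_params(n); print(n,p["eye"],p["orientation"])
    for q in("jar","lid","holder","bowl_orange","teaspoon","mug","yoghurt_pot"):
        for f in optics.search_frame(n,q)[:3]:
            print(q,round(f["score"],2),np.round(f["at"]),np.round(proj(n,f["at"])[0]))
print(r.sense())
E
```

```text
pics
top [ 435.07063998  129.76765127 1107.89667407] [-175.15030353    1.51557139  -89.49394066]
jar 0.88 [322. 240.  76.] [291. 289.]
jar 0.87 [376. 134.  78.] [336. 266.]
jar 0.65 [354. 347.  77.] [246. 275.]
lid 0.71 [429. 253. 100.] [285. 243.]
holder 0.59 [583. 297.  38.] [271. 181.]
bowl_orange 0.58 [691.  39.  22.] [375. 140.]
teaspoon 0.58 [605. -50.   6.] [409. 174.]
teaspoon 0.37 [431. 228.  69.] [297. 243.]
yoghurt_pot 0.77 [ 432. -130.   72.] [449. 243.]
side [ 312.08645991 -684.74955355  633.78688366] [-121.74390805   -1.0701912   -12.65864264]
jar 0.91 [356. 332.  68.] [247. 180.]
jar 0.67 [315. 222.  62.] [234. 204.]
jar 0.66 [370. 109.  61.] [261. 228.]
holder 0.79 [581. 266.  37.] [331. 193.]
bowl_orange 0.9 [688.  66.  40.] [394. 230.]
teaspoon 0.75 [598. -50.   2.] [373. 279.]
teaspoon 0.16 [428. 237. 107.] [277. 182.]
mug 0.71 [474. -14.  61.] [315. 255.]
yoghurt_pot 0.6 [429. 237. 105.] [278. 182.]
yoghurt_pot 0.57 [ 435. -150.   69.] [311. 301.]
{'time': 0.8, 'joint_pos': array([ 6.57526941e+01,  7.46911889e+00,  8.52654542e+01, -3.57639020e-04,
        8.72627649e+01, -4.89330024e+00]), 'qd': array([-0.03615622,  0.02693999,  0.0440694 ,  0.07773524, -0.12024022,
        0.00648871]), 'joint_efforts': array([-7.40128871e-04, -5.69249940e+01, -5.00850677e+01, -2.65395011e-04,
        1.03469127e-03,  2.47589384e-06]), 'tool_pos': array([198.83241294, 566.11397675, 231.33609371]), 'tcp_rot': array([ 1.79999417e+02, -2.62182208e-03,  7.06460114e+01]), 'ft_force': array([ 0.01052209, -1.32534669, -0.11098493]), 'wrist_torque': array([-0.04333577,  0.03147193, -0.08812924]), 'finger_gap': 85.58472955433169}
```

```bash
python3 - <<'E'
import cv2,numpy as np
a=cv2.imread("pics/top0.png")[100:330,200:490]; b=cv2.imread("pics/side0.png")[140:340,200:440]
cv2.imwrite("pics/t1.png",cv2.resize(a,None,fx=2.7,fy=2.59,interpolation=2))
cv2.imwrite("pics/s1.png",cv2.resize(b,None,fx=3,fy=3,interpolation=2))
E
```

```text
(no output)
```

View pics/t1.png

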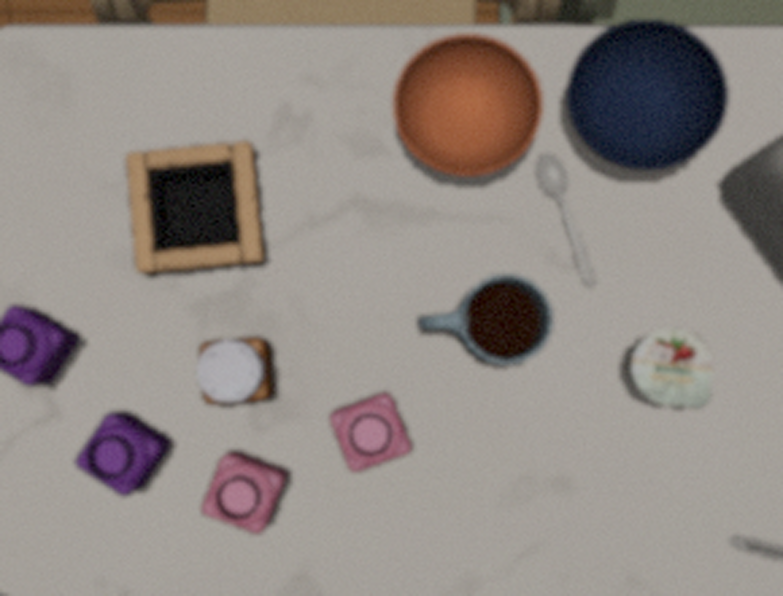

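View pics/s1.png

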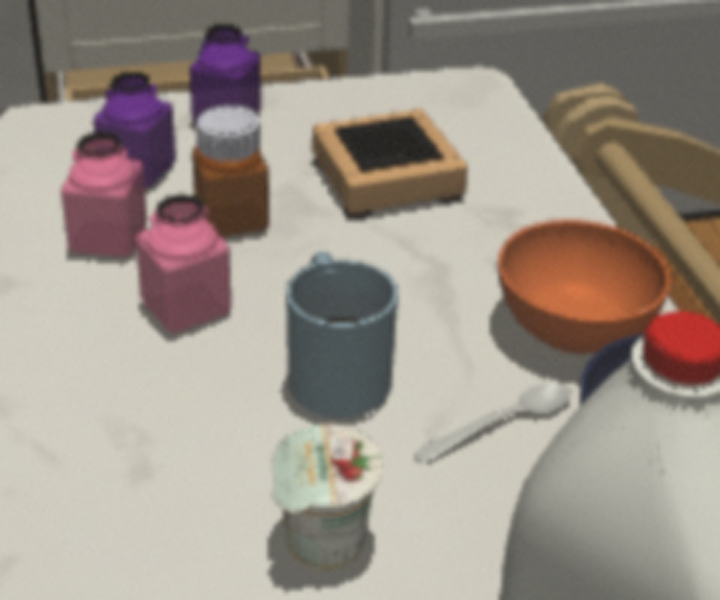

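The amber jar with the silver lid is at crop (235,370), which is top pixel (287,243). The look-alikes are purple at (15,345) and (113,453), and pink at (240,495) and (370,433). All four are capless, so only the amber jar fits the description. The holder is at crop (197,207). Next I'll measure it.

```bash
cat > meas.py <<'E'
from h import *
def box(pts):  # 2D min area rect, yaw folded to +-45
    (c,s,a)=cv2.minAreaRect(pts.astype(np.float32)); return np.round(c,1),np.round(s,1),round((a+45)%90-45,1)
def near(P,c,rad,z0,z1):
    return (np.hypot(P[...,0]-c[0],P[...,1]-c[1])<rad)&(P[...,2]>z0)&(P[...,2]<z1)
E
python3 - <<'E'
from meas import *
for n in("top","side"):
    P=np.load(n+"0.npy"); im=cv2.imread(f"pics/{n}0.png"); hsv=cv2.cvtColor(im,cv2.COLOR_BGR2HSV)
    m=near(P,(428,245),45,98,118); q=P[m]; print(n,"lid n",m.sum(),"med",np.median(q,0).round(1),box(q[:,:2]))
    w=near(P,(581,290),110,28,60); print("holder",w.sum(),box(P[w][:,:2]), "z",np.nanmedian(P[w][:,2]).round(1))
    wood=w&(hsv[...,2]>90); print("wood",wood.sum(),box(P[wood][:,:2]),np.median(P[wood],0).round(1))
    blk=near(P,(581,290),60,-20,60)&(hsv[...,2]<70); print("black",blk.sum(),box(P[blk][:,:2]),np.median(P[blk],0).round(1),np.percentile(P[blk][:,2],[5,50,95]).round(1))
    am=near(P,(428,250),60,8,85)&(hsv[...,1]>110)&(hsv[...,0]<25); q=P[am]; print("amber",am.sum(),box(q[:,:2]),np.percentile(q[:,2],[5,50,95]).round(1))
    # table check
    t=near(P,(500,180),25,-20,20); print("table z",np.median(P[t][:,2]).round(1))
    np.set_printoptions(suppress=True)
    if n=="side":
        f=am&(P[...,2]<68); xy=P[f][:,:2]; b=[]
        for c0 in range(395,470,6):
            s=xy[(xy[:,0]>=c0)&(xy[:,0]<c0+6)]
            if len(s)>3:b.append((c0+3,np.median(s[:,1]).round(1),len(s)))
        print(b)
E
```

```text
top lid n 452 med [429.2 254.2 105.6] (array([428.3, 254. ]), array([52.9, 53. ]), 0.1)
holder 1630 (array([585.6, 298.3]), array([118.3, 119.3]), 6.2) z 40.0
wood 1208 (array([585.6, 298.4]), array([118.3, 119.3]), 6.2) [581.5 296.6  39.8]
black 948 (array([586.3, 297.4]), array([77.5, 77.2]), 5.9) [590.3 301.5  10.5] [ 5.5 10.5 43.7]
amber 74 (array([431.1, 231.6]), array([54.7, 14.3]), 3.5) [38.1 67.7 73. ]
table z -0.0
side lid n 208 med [425.6 244.4 104.2] (array([426.6, 250.1]), array([54. , 52.1]), -6.9)
holder 832 (array([582. , 293.9]), array([118.8, 123.4]), 6.3) z 38.3
wood 601 (array([582. , 293.9]), array([118.8, 123.4]), 6.3) [575.4 257.6  38.2]
black 366 (array([582.4, 289.7]), array([77.6, 89. ]), 6.5) [589.5 325.4  29.6] [ 6.4 29.6 41.8]
amber 498 (array([420. , 232.7]), array([40. , 66.9]), -24.7) [13.5 49.7 74.2]
table z -1.1
[(398, np.float64(230.3), 33), (404, np.float64(220.8), 31), (410, np.float64(221.4), 44), (416, np.float64(222.0), 44), (422, np.float64(221.5), 37), (428, np.float64(222.8), 48), (434, np.float64(223.6), 44), (440, np.float64(223.9), 43), (446, np.float64(224.9), 39), (452, np.float64(225.2), 35)]
```

```bash
python3 -c "
from bench import r;print(r.grasp_offset)"; python3 -m pendant '[[1,-22,32,0,0],[1,-22,32,0,0],[1,-22,32,0,0],[1,-22,32,0,0],[1,-22,32,0,0],[1,-22,32,0,0],[1,-22,32,0,0],[1,-22,32,0,0],[1,-22,32,0,0],[1,-22,32,0,0]]' 80; python3 -m pendant '[[1,0,0,18,8],[1,0,0,18,8],[1,0,0,18,8],[1,0,0,18,8],[1,0,0,18,8],[1,0,0,0,0],[1,0,0,0,0]]'
python3 - <<'E'
from meas import *
s=r.sense();print(s["tool_pos"],s["tcp_rot"])
im,d,P=snap("side"); cv2.imwrite("pics/s2.png",cv2.resize(im[60:260,180:420],None,fx=3,fy=3,interpolation=2)); np.save("s2.npy",P)
im,d,P=snap("top"); cv2.imwrite("pics/t2.png",im)
print(proj("side",s["tool_pos"]))
E
```

```text
18.700000000000003
time: 1.8
tool_pos: [428.6, 251.1, 231.6]
tcp_rot: [180.0, -0.0, 70.7]
ft_force: [-0.2, 0.1, -0.5]
finger_gap: 85.4
time: 2.5
tool_pos: [427.7, 252.4, 141.5]
tcp_rot: [-180.0, 0.0, 30.9]
ft_force: [-1.0, 0.1, 0.6]
finger_gap: 84.9
[427.7022759  252.43423472 141.52796983] [-1.79997363e+02  2.91281815e-02  3.08898447e+01]
[[275.85627752 167.16423212]]
```

View pics/s2.png

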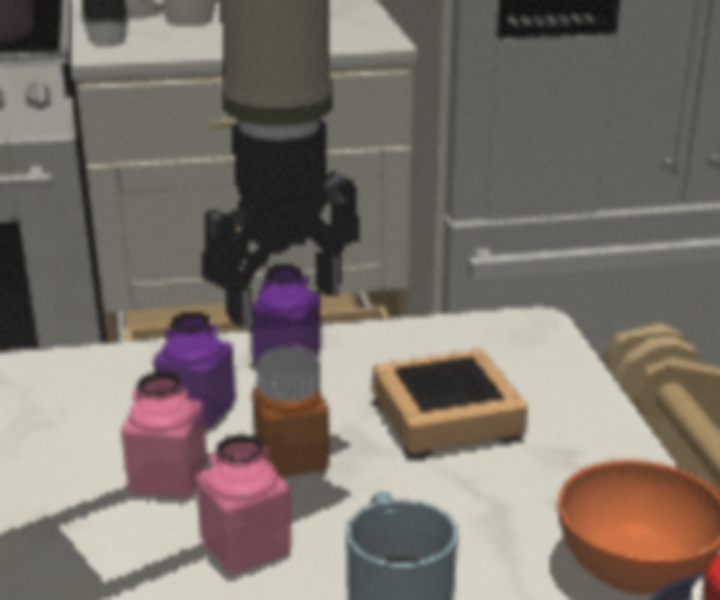

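The side view shows the open fingers at crop x of about 238 and 330. They straddle the lid at (289,372), so the gripper is centred and I can descend and grip.

```bash
python3 -m pendant '[[1,0,0,16,0],[1,0,0,16,0],[1,0,0,16,0],[1,0,0,16,0],[1,0,0,0,0],[1,0,0,0,0]]' 80; python3 -m pendant '[[0,0,0,0,0],[0,0,0,0,0],[0,0,0,0,0],[0,0,0,0,0],[0,0,0,0,0],[0,0,0,0,0],[0,0,0,0,0],[0,0,0,0,0]]' 80; python3 -m pendant '[[0,0,0,-15,0],[0,0,0,-20,0],[0,0,0,-20,0],[0,0,0,-15,0],[0,0,0,0,0],[0,0,0,0,0]]'
python3 - <<'E'
from meas import *
s=r.sense();print(s["tool_pos"],s["tcp_rot"],s["ft_force"],s["wrist_torque"])
im,d,P=snap("side"); cv2.imwrite("pics/s3.png",cv2.resize(im[60:260,180:420],None,fx=3,fy=3,interpolation=2))
hsv=cv2.cvtColor(im,cv2.COLOR_BGR2HSV)
am=near(P,s["tool_pos"],55,50,140)&(hsv[...,1]>110)&(hsv[...,0]<25); xy=P[am]
print(am.sum(),np.percentile(xy[:,2],[1,50,99]))
xy=xy[(xy[:,2]<120)]
for c0 in range(392,470,6):
    t=xy[(xy[:,0]>=c0)&(xy[:,0]<c0+6)]
    if len(t)>3: print(c0+3,np.median(t[:,1]).round(1),len(t))
E
```

```text
time: 3.2
tool_pos: [428.3, 252.7, 78.3]
tcp_rot: [180.0, -0.1, 30.7]
ft_force: [-0.1, 0.5, 0.7]
finger_gap: 85.3
time: 4.0
tool_pos: [428.7, 252.9, 79.1]
tcp_rot: [180.0, -0.1, 30.7]
ft_force: [-3.4, -0.7, 8.3]
finger_gap: 54.3
time: 4.6
tool_pos: [427.8, 252.4, 147.0]
tcp_rot: [-180.0, -0.0, 30.6]
ft_force: [-0.4, -0.5, -3.8]
finger_gap: 54.3
[427.77253502 252.44962014 146.97816799] [-1.79999631e+02 -5.90526298e-03  3.06464950e+01] [-0.44888156 -0.48481825 -3.84359087] [-0.0196753   0.01731199  0.04055619]
503 [ 77.49423215 111.00732586 139.15905854]
395 230.3 15
401 221.5 32
407 220.3 35
413 220.9 33
419 221.3 33
425 222.5 40
431 223.0 31
437 223.3 29
443 223.5 38
449 224.6 35
```

View pics/s3.png

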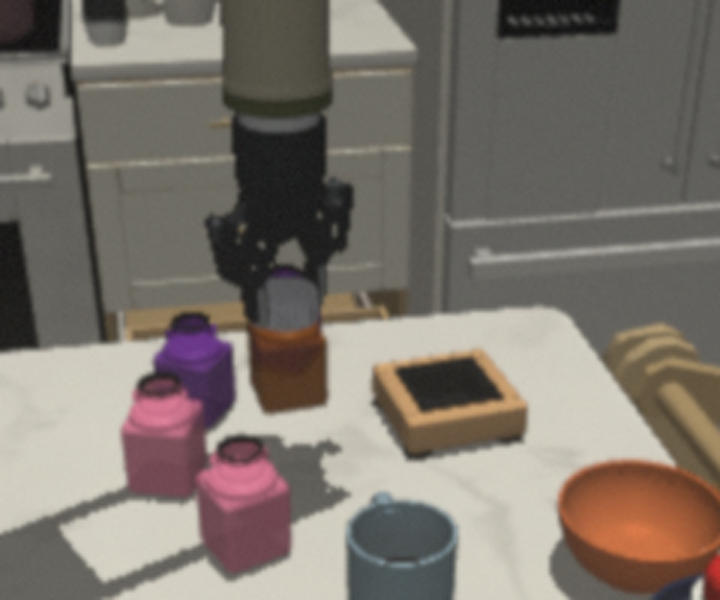

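The jar hangs level by its lid at crop (288,360), and the wrist reads about 0.4 kg. Now I'll carry it above the well.

```bash
python3 -m pendant '[[0,8,2,0,0],[0,14,4,0,0],[0,18,4.8,0,0],[0,20,5.3,0,0],[0,20,5.3,0,0],[0,20,5.3,0,0],[0,20,5.3,0,0],[0,17,4.5,0,0],[0,12,3.4,0,0],[0,8,2,0,-1.5]]'; python3 -m pendant '[[0,0,0,0,0],[0,0,0,0,0],[0,0,0,0,0]]'
cat > fit.py <<'E'
from meas import *
from scipy.optimize import least_squares
s=r.sense(); t=s["tool_pos"]; print(t,s["tcp_rot"])
for n in("top","side"):
    im,d,P=snap(n); cv2.imwrite(f"pics/{n}4.png",im); hsv=cv2.cvtColor(im,cv2.COLOR_BGR2HSV)
    z0=t[2]-79
    if n=="side":
        am=near(P,t,50,z0+10,z0+66)&(hsv[...,1]>110)&(hsv[...,0]<25); q=P[am]
        # visible -y face: rotate-fit line, robust
        def f(p): return q[:,1]-p[0]-np.tan(np.radians(p[1]))*(q[:,0]-t[0])
        m=(abs(q[:,0]-t[0])<24); q=q[m]
        o=least_squares(f,[t[1]-30,5],loss="soft_l1",x_scale=[1,1]); print("jar face y@tcp x",o.x.round(2),m.sum(),"centre y",o.x[0]+30/np.cos(np.radians(o.x[1])))
        pts=P[am]; print("x range",np.percentile(pts[:,0],[1,3,97,99]).round(1))
    w=near(P,(584,297),100,30,43)&(hsv[...,2]>90)&(hsv[...,0]<25)&(hsv[...,1]<150); print(n,"wood",w.sum(),box(P[w][:,:2]))
E
python3 fit.py; python3 - <<'E'
import cv2
im=cv2.imread("pics/side4.png"); cv2.imwrite("pics/s4.png",cv2.resize(im[110:240,250:410],None,fx=4.5,fy=4.5,interpolation=2))
E
```

```text
time: 5.65
tool_pos: [584.9, 296.3, 145.4]
tcp_rot: [-180.0, 0.1, 32.2]
ft_force: [-0.5, -0.3, -3.3]
finger_gap: 54.2
time: 5.95
tool_pos: [583.7, 296.4, 146.9]
tcp_rot: [-180.0, 0.0, 32.1]
ft_force: [-0.9, -0.4, -4.0]
finger_gap: 53.9
[583.6642126  296.36643728 146.9346442 ] [-1.79988958e+02  4.45424041e-02  3.21467716e+01]
top wood 297 (array([578.5, 292.5]), array([ 80.7, 159. ]), 39.8)
jar face y@tcp x [266.29   6.8 ] 300 centre y 296.50010027458194
x range [550.1 550.7 605.4 607.4]
side wood 404 (array([581.5, 292.9]), array([118. , 121.1]), 5.0)
```

View pics/s4.png

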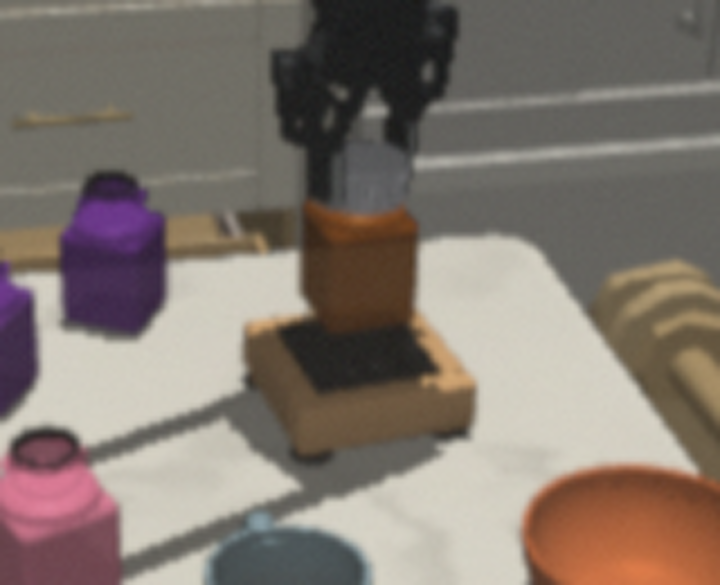

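```bash
cat > ov.py <<'E'
from meas import *
import sys
def wire(big,n,c,yaw,hw,z0,z1,off,k,col):
    a=np.radians(yaw); Rm=np.array([[np.cos(a),-np.sin(a)],[np.sin(a),np.cos(a)]])
    q=np.array([[-1,-1],[1,-1],[1,1],[-1,1]])*hw@Rm.T+c
    for z in (z0,z1):
        p=(proj(n,np.c_[q,[z]*4])-off+.5)*k; cv2.polylines(big,[p.round().astype(int)],True,col,1,cv2.LINE_AA)
    pa=(proj(n,np.c_[q,[z0]*4])-off+.5)*k; pb=(proj(n,np.c_[q,[z1]*4])-off+.5)*k
    for u,v in zip(pa,pb): cv2.line(big,tuple(map(int,u)),tuple(map(int,v)),col,1,cv2.LINE_AA)
E
python3 - <<'E'
from ov import *
t=r.sense()["tool_pos"];k=6
im=cv2.imread("pics/side4.png"); off=np.array([295,145]); big=cv2.resize(im[145:220,295:365],None,fx=k,fy=k,interpolation=2)
z0=t[2]-79
wire(big,"side",t[:2],6.3,30,z0+4,z0+71,off,k,(255,255,0)); wire(big,"side",(584,296.3),6.2,59,8,40,off,k,(0,255,0)); wire(big,"side",(584,296.3),6.2,40,43,43,off,k,(255,0,255))
cv2.imwrite("pics/o4.png",big)
E
```

```text
(no output)
```

View pics/o4.png

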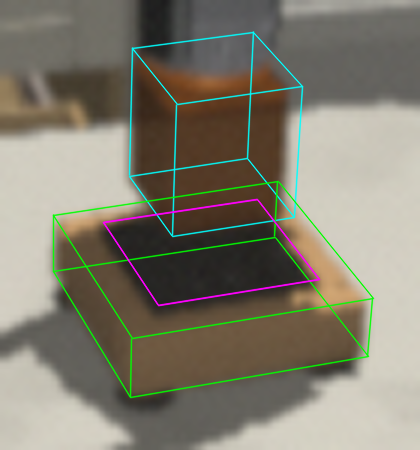

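The wireframe suggests the jar sits a few mm image-left of the TCP: its right edge is at x=283 against 300. I'll fit the silhouettes numerically for jar and holder.

```bash
cat > sil.py <<'E'
from meas import *
from scipy.optimize import minimize
def poly(c,yaw,hw,rad):
    a=np.radians(yaw); Rm=np.array([[np.cos(a),-np.sin(a)],[np.sin(a),np.cos(a)]]); th=np.radians(np.arange(0,360,15))
    k=np.array([[np.sign(np.cos(t+1e-3)),np.sign(np.sin(t+1e-3))] for t in th])*(hw-rad)
    return (k+rad*np.c_[np.cos(th),np.sin(th)])@Rm.T+c
def hullmask(n,X,shape,S=8):
    h=cv2.convexHull(((proj(n,X)+.5)*S).astype(np.float32)); m=np.zeros((shape[0]*2,shape[1]*2),np.uint8)
    cv2.fillConvexPoly(m,(h/S*2*16).round().astype(np.int32),255,cv2.LINE_AA,4); return cv2.resize(m,shape[::-1],interpolation=cv2.INTER_AREA)/255.
def fit(n,mask,x0,parts,free):
    mk=cv2.GaussianBlur(mask.astype(float),(0,0),.7)
    def f(p):
        q=list(x0); 
        for i,v in zip(free,p): q[i]=v
        X=np.vstack([np.c_[poly(q[:2],q[2],hw,rad),np.full(24,z+q[3])] for hw,rad,z in parts])
        return ((cv2.GaussianBlur(hullmask(n,X,mask.shape),(0,0),.7)-mk)**2).sum()
    best=None
    for sx in (-4,0,4):
        p0=np.array([x0[i] for i in free],float); p0[0]+=sx
        sim=np.vstack([p0]+[p0+np.eye(len(p0))[i]*4 for i in range(len(p0))])
        o=minimize(f,p0,method="Nelder-Mead",options=dict(initial_simplex=sim,xatol=.1,fatol=.1))
        if best is None or o.fun<best.fun: best=o
    return best.x.round(1),round(best.fun,1)
def amber(im,c,rad=22):
    h=cv2.cvtColor(im,cv2.COLOR_BGR2HSV); m=((h[...,0]<18)&(h[...,1]>125)).astype(np.uint8)
    u,v=c.astype(int); g=np.zeros_like(m); g[v-rad:v+rad,u-rad:u+rad]=1; m&=g
    k,l,st,_=cv2.connectedComponentsWithStats(m); return l==1+np.argmax(st[1:,4])
E
python3 - <<'E'
from sil import *
JAR=[(27,6,0),(30,8,4),(30,8,71)]
for f,c,z0 in(("pics/side0.png",(428,253),0),("pics/side4.png",(583.7,296.4),68)):
    im=cv2.imread(f); m=amber(im,proj("side",[*c,z0+35])[0])
    # lower part only: cut shoulder rows by using hull with z top=66 and mask rows below the projected z=66 front line
    vs=int(proj("side",[*c,z0+62])[0][1])+1
    m2=m.copy(); m2[:vs]=False
    import sil
    hm=sil.hullmask
    sil.hullmask=lambda n,X,s,vs=vs:(lambda a:(a.__setitem__(slice(0,vs),0),a)[1])(hm(n,X,s))
    print(f,m2.sum(),[ (rad,fit("side",m2,[*c,5.5,z0],[(27,max(rad-3,1),0),(30,rad,4),(30,rad,71)],[0,1])) for rad in (3,8,12)])
    sil.hullmask=hm
for n,c in(("side",(583,296)),("top",(585.6,298))):
    im=cv2.imread(f"pics/{n}0.png"); h=cv2.cvtColor(im,cv2.COLOR_BGR2HSV)
    u,v=proj(n,[*c,43])[0].astype(int); g=np.zeros(im.shape[:2],np.uint8); g[v-30:v+30,u-30:u+30]=1
    m=((h[...,2]<60)&(g>0)).astype(np.uint8); k,l,st,_=cv2.connectedComponentsWithStats(m)
    i=l[v,u]; print(n,"lining",(l==i).sum(),fit(n,l==i,[*c,6.2,0],[(40,2,43)],[0,1,2]))
E
```

```text
pics/side0.png 417 [(3, (array([433.7, 274.6]), np.float64(92.8))), (8, (array([432.3, 275. ]), np.float64(80.8))), (12, (array([430.5, 274.2]), np.float64(71.3)))]
pics/side4.png 496 [(3, (array([585.3, 310.9]), np.float64(69.5))), (8, (array([584.4, 310.1]), np.float64(52.4))), (12, (array([585.5, 309. ]), np.float64(39.2)))]
side lining 344 (array([580.5, 293.2,   7.4]), np.float64(31.2))
top lining 918 (array([587.1, 297.7,   6. ]), np.float64(69.4))
```

The fits put jar and well within about 2 mm of each other, and the bevel captures 7 mm. I'll apply a small correction and descend, watching the force.

```bash
python3 -m pendant '[[0,0.6,1.5,7,0],[0,0,0,7,0],[0,0,0,7,0],[0,0,0,3,0],[0,0,0,3,0],[0,0,0,0,0]]'; python3 -m pendant '[[0,0,0,3,0],[0,0,0,3,0],[0,0,0,0,0]]'
```

```text
time: 6.65
tool_pos: [585.2, 295.4, 119.6]
tcp_rot: [-180.0, 0.1, 32.1]
ft_force: [0.5, -0.3, -2.8]
finger_gap: 54.1
time: 6.95
tool_pos: [585.3, 295.4, 113.7]
tcp_rot: [-180.0, 0.0, 32.1]
ft_force: [-0.6, -0.2, -4.1]
finger_gap: 54.0
```

```bash
python3 -m pendant '[[0,0,0,3,0],[0,0,0,3,0],[0,0,0,0,0]]'; python3 -m pendant '[[0,0,0,3,0],[0,0,0,3,0],[0,0,0,0,0]]'
```

```text
time: 7.25
tool_pos: [585.2, 295.3, 107.5]
tcp_rot: [-180.0, 0.1, 32.1]
ft_force: [-0.4, -0.6, -3.7]
finger_gap: 54.2
time: 7.55
tool_pos: [585.2, 295.4, 101.5]
tcp_rot: [-180.0, 0.1, 32.1]
ft_force: [0.6, -0.0, -3.8]
finger_gap: 54.1
```

```bash
python3 -m pendant '[[0,0,0,3,0],[0,0,0,3,0],[0,0,0,3,0],[0,0,0,0,0]]'; python3 -m pendant '[[0,0,0,2,0],[0,0,0,2,0],[0,0,0,0,0],[0,0,0,0,0]]';python3 -m pendant '[[0,0,0,2,0],[0,0,0,0,0],[0,0,0,0,0]]'
```

```text
time: 7.95
tool_pos: [585.1, 295.4, 92.5]
tcp_rot: [-180.0, 0.1, 32.1]
ft_force: [-0.2, -0.9, -4.5]
finger_gap: 54.5
time: 8.35
tool_pos: [585.5, 295.5, 89.2]
tcp_rot: [-180.0, 0.0, 32.1]
ft_force: [-1.1, -0.5, -3.4]
finger_gap: 53.8
time: 8.65
tool_pos: [585.8, 295.6, 87.5]
tcp_rot: [180.0, -0.0, 32.1]
ft_force: [1.6, -0.6, -3.9]
finger_gap: 54.0
```

```bash
python3 -m pendant '[[0,0,0,1,0],[0,0,0,0,0],[0,0,0,0,0]]'; python3 -m pendant '[[0,0,0,1,0],[0,0,0,0,0],[0,0,0,0,0]]'
```

```text
time: 8.95
tool_pos: [586.0, 295.6, 87.3]
tcp_rot: [180.0, -0.1, 32.1]
ft_force: [-2.9, -1.2, 5.7]
finger_gap: 54.2
time: 9.25
tool_pos: [586.2, 295.7, 87.1]
tcp_rot: [180.0, -0.1, 32.1]
ft_force: [-4.9, -3.1, 11.7]
finger_gap: 53.9
```

The jar is seated: the TCP is at 87.1, against an expected 79.1 + 8, and it is carrying a light downward load. Now I'll unscrew (a negative turn about the downward tool z is counter-clockwise), raising the tool as the lid climbs.

```bash
python3 -m pendant '[[0,0,0,0,0],[0,0,0,0,-3],[0,0,0,0,-4],[0,0,0,-0.3,-4],[0,0,0,-0.2,-4],[0,0,0,0,0]]' 100; python3 -c "
from bench import r;s=r.sense();print(s['wrist_torque'])"
```

```text
time: 9.85
tool_pos: [586.8, 296.3, 87.8]
tcp_rot: [179.9, -0.2, 47.3]
ft_force: [-2.0, -1.0, 8.4]
finger_gap: 53.5
[-0.0051724   0.22468556  0.2097906 ]
```

```bash
python3 -m pendant '[[0,0,0,-0.4,-6],[0,0,0,-0.4,-6],[0,0,0,-0.4,-6],[0,0,0,-0.4,-6],[0,0,0,-0.4,-6],[0,0,0,0,0]]'; python3 -c "
from bench import r;s=r.sense();print(s['wrist_torque'],s['joint_pos'])"
```

```text
time: 10.45
tool_pos: [586.7, 296.2, 89.3]
tcp_rot: [179.9, -0.1, 77.3]
ft_force: [0.2, 0.3, 7.0]
finger_gap: 53.5
[0.17184421 0.02926493 0.05729216] [ 2.23127253e+01  2.17975882e+01  8.36461661e+01  1.58988212e-02
  7.43806346e+01 -5.49673286e+01]
```

```bash
python3 -m pendant '[[0,0,0,-0.4,-6],[0,0,0,-0.4,-6],[0,0,0,-0.3,-6],[0,0,0,0,0]]'; python3 -c "
from bench import r;s=r.sense();print(s['wrist_torque'])"
```

```text
time: 10.85
tool_pos: [586.4, 296.0, 89.9]
tcp_rot: [179.9, -0.0, 95.1]
ft_force: [0.4, 0.9, 4.7]
finger_gap: 53.1
[ 0.17376486 -0.09344507  0.01546513]
```

```bash
python3 -m pendant '[[0,0,0,-0.3,-6],[0,0,0,-0.3,-6],[0,0,0,-0.3,-5],[0,0,0,0,0],[0,0,0,0,0]]'; python3 -c "
from bench import r;s=r.sense();print(s['wrist_torque'])"; python3 -m pendant '[[0,0,0,-2,0],[0,0,0,-2,0],[0,0,0,0,0],[0,0,0,0,0]]'
```

```text
time: 11.35
tool_pos: [585.8, 295.6, 90.0]
tcp_rot: [180.0, -0.0, 111.9]
ft_force: [0.4, -0.0, 4.4]
finger_gap: 53.3
[ 0.10458538 -0.0880086  -0.00689822]
time: 11.75
tool_pos: [585.2, 295.3, 93.4]
tcp_rot: [-179.9, 0.0, 112.1]
ft_force: [-0.9, 0.1, -0.4]
finger_gap: 53.6
```

The wrist reads only about the lid's own weight (0.4 N), so the thread has let go. I'll lift straight up until the lid's edge is about 25 mm above the lip.

```bash
python3 -m pendant '[[0,0,0,-2,0],[0,0,0,-3,0],[0,0,0,-5,0],[0,0,0,-7,0],[0,0,0,-8,0],[0,0,0,-7,0],[0,0,0,-4,0],[0,0,0,-2,0],[0,0,0,0,0],[0,0,0,0,0]]'
python3 - <<'E'
from meas import *
s=r.sense();print(s["tool_pos"],s["ft_force"],s["tcp_rot"])
im,d,P=snap("side"); cv2.imwrite("pics/s5.png",cv2.resize(im[110:240,250:410],None,fx=4.5,fy=4.5,interpolation=2))
for q in("jar_mouth","jar","lid","bowl_orange","mug","teaspoon","yoghurt_pot"):
    for f in optics.search_frame("side",q)[:4]: print(q,round(f["score"],2),np.round(f["at"]))
E
```

```text
time: 12.75
tool_pos: [585.4, 295.4, 131.4]
tcp_rot: [-180.0, 0.0, 112.1]
ft_force: [-0.2, 0.6, -0.2]
finger_gap: 54.1
[585.37296681 295.42685833 131.44457816] [-0.15353775  0.59243608 -0.22945891] [-1.79971443e+02  1.71721445e-04  1.12143549e+02]
jar_mouth 0.85 [356. 337.  68.]
jar_mouth 0.83 [579. 275.  78.]
jar_mouth 0.78 [373. 109.  58.]
jar_mouth 0.78 [447. 420.  55.]
jar 0.91 [368. 107.  61.]
jar 0.65 [355. 335.  69.]
jar 0.63 [444. 425.  59.]
jar 0.59 [578. 273.  73.]
lid 0.44 [574. 279. 155.]
bowl_orange 0.73 [690.  64.  38.]
mug 0.97 [471. -13.  63.]
teaspoon 0.52 [599. -50.   2.]
yoghurt_pot 0.67 [ 435. -151.   71.]
```

View pics/s5.png

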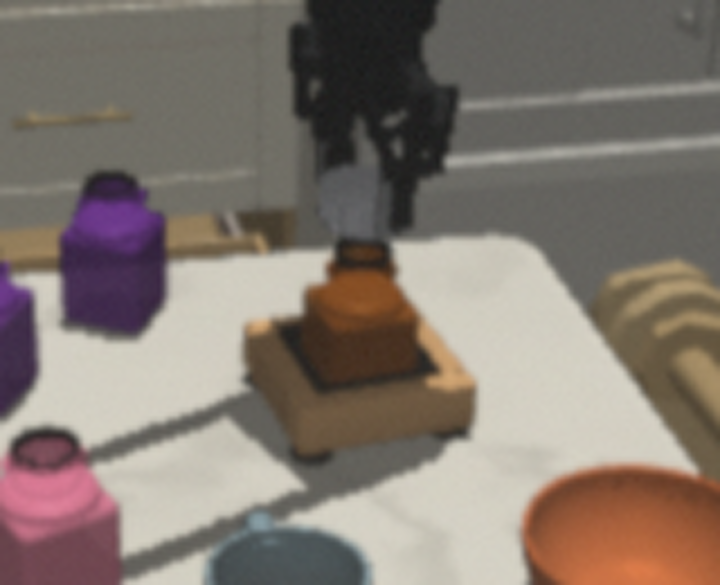

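The open jar stands in the well at crop (360,330), with its dark-rimmed mouth at (362,245) and the lid above it at (355,205). One numeric check of the heights before handing in.

```bash
python3 - <<'E'
from meas import *
im,d,P=snap("side"); hsv=cv2.cvtColor(im,cv2.COLOR_BGR2HSV)
for name,(x0,x1,y0,y1) in dict(lid=(322,388,170,238),rim=(338,390,238,252)).items():
    print(name); 
    sl=(slice(110+int(y0/4.5),111+int(y1/4.5)),slice(250+int(x0/4.5),251+int(x1/4.5)))
    print(P[sl][...,2].round(0)[:, ::2])
am=near(P,(585,295),55,44,125)&(hsv[...,1]>110)&(hsv[...,0]<20)
print(np.percentile(P[am][:,2],[1,50,90,99]).round(1)); print(proj("side",[[585.4,295.4,107],[585.4,295.4,113],[585.4,295.4,132],[585.4,295.4,157]]))
E
```

```text
lid
[[ 156.  157.  155.  157.  156.  158.  156.  181.]
 [ 155.  157.  158.  156.  156.  157.  156.  181.]
 [ 151.  156.  157.  158.  155.  156.  158.  176.]
 [ 156.  156.  156.  157.  157.  157.  155.  172.]
 [ 156.  157.  158.  157.  156.  157.  158.  172.]
 [ 154.  156.  157.  157.  159.  157.  155.  169.]
 [ 152.  156.  156.  157.  157.  158.  157.  164.]
 [ 152.  152.  156.  158.  157.  157.  156.  162.]
 [ 147.  152.  151.  153.  156.  154.  154.  159.]
 [ 144.  147.  150.  151.  153.  152.  151.  156.]
 [ 140.  145.  147.  148.  148.  149.  149.  153.]
 [ 138.  141.  144.  145.  147.  147.  148.  150.]
 [ 134.  139.  143.  143.  144.  142.  144.  145.]
 [-474.  136.  138.  140.  138.  141.  141.  142.]
 [-480.  133.  135.  137.  138.  137.  138.  140.]
 [-485. -462.  131.  133.  134.  133.  135.  138.]]
rim
[[ 131.  133.  134.  133.  135.  138.]
 [ 112.  110.  111.  110.  112. -449.]
 [ 109.  107.  106.  109.  106.  111.]
 [ 107.  102.  103.  104.  104.  110.]
 [ 112.  100.  100.  101.  101.  106.]]
[ 44.8  75.  100.5 107.5]
[[330.73570011 166.2990872 ]
 [330.81837708 164.36509836]
 [331.08323804 158.16944238]
 [331.4389702  149.84811719]]
```

```bash
python3 -c "
from bench import hand_in;print(hand_in())"
```

```text
the job is handed in; nothing more can be done
None
```

The amber jar is open and the job is handed in, at about 13 s on the robot's clock. The jar is fully down in the well, and the gripper is holding the lid level about 25 mm above the glass lip.

I carried the jar by its lid into the well, turned the lid 80° counter-clockwise in one grip, and lifted it straight up.

**Seating:** the tool stopped 8.0 mm higher than when the jar stood on the worktop, which is the height for a jar fully down. Depth readings put the lip at about 107 mm and the seal at about 112 mm.

**Lid:** the top reads a flat 157 mm, so the lower edge is about 132 mm. The wrist felt about the lid's weight alone after the thread let go.

**Other things:** the network places the bowl, teaspoon, mug and yoghurt pot within about 3 mm of where they started, which is within its accuracy.

**Checks that disagreed:**
- The two cameras differed by 2–5 mm on the holder's position.
- My silhouette fit of the jar was unreliable in y. The jar still went into the well without resistance.
- In the last picture the lid looks about 2–3 mm off the neck's axis to the left. That may be perspective, and I did not resolve it.

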